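# Tuck the air baffle under the engine's apron and hold it down

## Task

Clear the engine's deck first: put the bolt standing on it into the bin that holds a bolt and the spacer sleeve into the bin that holds sleeves. Then take the sheet-metal baffle and slide its plain front edge about 20 mm under the hinged black apron, centred, without lifting the apron, and press the baffle flat on the deck so that the sprung pad beneath it goes down. Finish while still holding the baffle pressed flat, and leave everything else where it stands.

Things in the scene. Friction and masses are not known exactly. Their poses are not given: they have to be found in the camera images.
- engine: Small engine, fixed to the bench. Its frame: origin on the bench straight under the middle of the apron's free edge, x from the deck towards the cylinder, z up. A flat grey deck 150 wide, top 22 above the bench, reaches from x = -130 (the side facing the robot) under the apron to a stop ridge at x = +30 (ridge 130 wide, rising 8 above the deck). Behind it the finned cylinder, 72 high (100 with the plug), starts at x = +65. The engine may be turned up to 0.35 rad.
- apron_edge (a point): middle of the lower side of the apron's free edge. The apron is a black plate 126 wide, 3 thick (ribs to 6.5), lapping the deck from x = 0 to x = +55 in the engine's frame with an 11 mm open gap between it and the deck; its far side is hinged at x = +55.
- apron (a joint): lift angle of the apron, rad: 0 at rest, grows as the free edge rises (1 mm of rise is 0.018); a weak spring and its weight hold it down (about 1.2 N at the edge begins to lift it), its stop keeps it from going lower. Above 0.12 counts as lifted.
- pad (a joint): how far the sprung rubber pad is pressed down, m: 0 when free, 0.005 when flush with the deck (it can go to 0.007). Pad 12 x 90 across the deck, centred at x = -90, y = 0 in the engine's frame, standing 5 mm above the deck when free; spring 1.3 N per mm, so 6.5 N to make it flush.
- baffle: Sheet-steel baffle, about 0.2 kg, lying on the bench right of the engine. Plate 130 (its x) by 110 (its y), 3 thick; origin at the centre of its underside, z up. An upright rib to grip stands on its centre: 12 thick (x), 50 long (y), its top 33 above the underside. The rear edge (x = -65) has a flange turned up to 15 above the underside; the front edge (x = +65) is plain and goes under the apron. At the start its x is within 0.5 rad of world x.
- baffle_left (a point): front left corner of the baffle's underside (x = +65, y = +55 in its frame)
- baffle_right (a point): front right corner of the baffle's underside (x = +65, y = -55 in its frame)
- bolt: Steel bolt standing on its head on the deck, 0.05 kg: head 24 across corners, 9 high, shank diameter 12 upwards, 43 high in all. Origin at the centre of the head's underside, z along the shank. It and the sleeve stand side by side some 70 apart, either way round, in front of the apron.
- sleeve: Plain steel spacer sleeve standing on end on the deck, 0.05 kg: diameter 20, 26 high. Origin at the centre of its lower end.
- bolt_bin: Grey open bin 110 x 110 x 40, wall and floor 4, fixed, left of the engine. Origin at the centre of its underside. A bolt fixed in it lies along its -x wall (x from -50 to -26, up to 28 high); the rest is free, for instance around x = +15, y = 0.
- sleeve_bin: Same grey bin, fixed, left of the engine; the two bins may change places. Two sleeves fixed in it stand along its -x wall (x from -47 to -27, 30 high); the rest is free.
- drum: Bystander, not to be disturbed: brass-coloured clutch drum, diameter 76, 34 high, left of the engine's cylinder
- brush: Bystander, not to be disturbed: brush lying beyond the baffle
- fuel_cap: Bystander, not to be disturbed: black fuel cap, diameter 42, 21 high, right of the engine's cylinder
- spark_plug: Bystander, not to be disturbed: white spark plug standing upright, diameter 22, 45 high, between the brush and the baffle
- bearing: Bystander, not to be disturbed: steel ring, diameter 40, 12 high, left of the bins

How it is judged:
By the outcome, as a careful person would: the job done as asked, in the order asked, and still so for the second after the job is handed in, while the arm keeps its last pose, push and grip.
It also fails if it takes over 67 s, if anything falls off the work surface, if the arm or the gripper's body presses on something with over 40 N, if the wrist force passes 120 N, or if a joint passes its speed limit or range.

## Robot

A 7-joint arm with a two-finger parallel gripper is mounted at the origin on the work surface. World frame = base frame: x ahead of the robot, y to its left, z up, the work surface at z = 0. Lengths are in mm, angles in rad, forces in N, time in s.
With the tool pointing down it reaches from about 400 to 750 mm from the base axis. Payload 19.5 kg.
Tool frame: the origin (TCP) lies at the very end of the fingers, on their centre line; the grasp point (between the pads) lies 19 mm behind it; x points along the fingers, y is the direction in which the jaws open and shut, and the axes are right-handed (so a half turn about x gives the same grasp; the last joint's range is limited). The gripper opens to 85 mm and grips with 20 to 120 N. Pads are 22 mm wide; open, the fingers measure 114 mm over their backs; the gripper's body (76 mm by 85 mm) begins 54 mm behind the grasp point. The pads swing forward as they close: fully open they stand 13 mm farther back than shut.
Start: joints at [-1.221, 0.707, -0.028, 1.485, 0.022, 0.951, -0.075], TCP at [219.551, 531.406, 231.268] pointing down, gripper open.
Joint ranges: [-2.71, 2.71], [-0.32, 2.16], [-1.57, 1.52], [0, 2.45], [-1.46, 4.6], [0, 2.02], [-2.83, 2.83]. Speed limits (rad/s): [1.89, 1.89, 2.57, 2.57, 3.01, 3.01, 3.01].

## Interface

Orientations are given as [roll, pitch, yaw] about the fixed x, y, z axes, in that order (R = Rz(yaw) Ry(pitch) Rx(roll)).
In Python, from plant import robot gives the robot as it stands. Calls block until the motion is done:
- robot.reach(position, orientation): joint-space move of the TCP to a pose.
- robot.move_straight(position, rot=None, vel=150): straight line of the TCP; rot=None keeps the orientation; vel is the mean speed in mm/s.
- robot.movej(angles): joint-space move.
- robot.grip(opening, force=None): finger opening in mm; force is the grip in N (None keeps the last); returns when the fingers have stopped.
- robot.sleep(seconds).
- robot.inverse_kinematics(position, orientation): joint angles nearest the present ones, or None.
- robot.read_state(): the state.
- robot.capture(name): name is "scene" or "top" or "wrist"; returns a dict with "frame" (420x560x3 uint8, red, green, blue), "range_z" (420x560 float32, mm along the optical axis (not along the pixel's ray), 0 where there is no reading), "mtx" (3x3 intrinsics, pixels), "world_to_cam" (4x4, takes a point from world to camera coordinates). Camera axes: x right, y up, looking along -z (the intrinsics and any distortion apply to the point x, -y, -z); pixel columns grow to the right and rows downward; lengths in mm; the calibration is good to about 2 mm. A picture is of the moment at which its call begins.
A pose or a line that the arm cannot do raises robot.MotionError and nothing moves.
- robot.close_job(): hands the job in, once; it reports no verdict.
The state is a dict: "time_s": time; "joint_positions": joint angles; "joint_velocities": joint speeds; "joint_efforts": joint torques, N m; "tool_pos": TCP position; "orientation": TCP orientation; "force": force on the tool from outside, world axes, zero at the start; "ft_torque": the same for the moment, N m; "width": finger opening in mm.
Only numpy, scipy, OpenCV 4.12 (cv2) and the standard library are available. Lean on these libraries where they do the work, as an engineer would, in place of code of your own. Each camera call takes 0.05 s, during which the arm holds its last target.

## Working session

There is one attempt and no reset: what is moved stays moved. The work goes in short steps, each a Python script; the robot and the scene stay as the last script left them, time stands still between calls to the robot, and variables do not carry over. Pictures are saved under pics/ and viewed, and the job is handed in when it is done.

```bash
ls; mkdir -p pics; python3 - <<'E'
from plant import robot
import cv2
s=robot.read_state();print(s)
for n in("scene","top","wrist"):
    c=robot.capture(n);cv2.imwrite(f"pics/{n}0.png",c["frame"][:,:,::-1]);print(n,c["mtx"].tolist(),c["world_to_cam"].round(3).tolist(),c.keys())
    import numpy as np;np.savez(f"pics/{n}0.npz",**c)
E
```

```text
pics
{'time_s': 0.0, 'joint_positions': array([-1.22071159,  0.70707762, -0.02763216,  1.48500518,  0.02198027,
        0.95090438, -0.07549473]), 'joint_velocities': array([ 0.00069874,  0.00102495,  0.00249071,  0.00092525, -0.00021638,
       -0.00136057,  0.00110005]), 'joint_efforts': array([ 2.05016353e-03, -8.83211875e+01,  1.23454772e+00, -2.36155879e+01,
        1.66869321e-02,  6.61358397e-03, -6.10243887e-05]), 'tool_pos': array([219.44435749, 531.18751391, 230.84043731]), 'orientation': array([-1.56187701,  1.5697032 , -1.95365619]), 'force': array([ 0.37128165, -0.96573491, -0.27803867]), 'ft_torque': array([-0.014342  , -0.00921296,  0.00066665]), 'width': 85.771387265242}
scene [[509.95299232616475, 0.0, 291.05585794554094], [0.0, 509.95299232616475, 204.291801274501], [0.0, 0.0, 1.0]] [[0.544, 0.839, -0.0, -329.769], [-0.684, 0.443, 0.579, 368.654], [0.486, -0.315, 0.815, -1497.071], [0.0, 0.0, 0.0, 1.0]] dict_keys(['frame', 'range_z', 'mtx', 'world_to_cam'])
top [[423.14112921755213, 0.0, 275.5298280474466], [0.0, 423.14112921755213, 199.58826528008993], [0.0, 0.0, 1.0]] [[0.044, -0.999, 0.001, -7.14], [0.977, 0.044, 0.209, -566.94], [-0.209, -0.008, 0.978, -1012.657], [0.0, 0.0, 0.0, 1.0]] dict_keys(['frame', 'range_z', 'mtx', 'world_to_cam'])
wrist [[307.15013406101247, 0.0, 281.5983570216012], [0.0, 307.15013406101247, 214.57518783429174], [0.0, 0.0, 1.0]] [[0.382, 0.924, -0.001, -574.506], [-0.875, 0.361, -0.322, 42.194], [-0.297, 0.124, 0.947, -381.009], [0.0, 0.0, 0.0, 1.0]] dict_keys(['frame', 'range_z', 'mtx', 'world_to_cam'])
```

View pics/scene0.png

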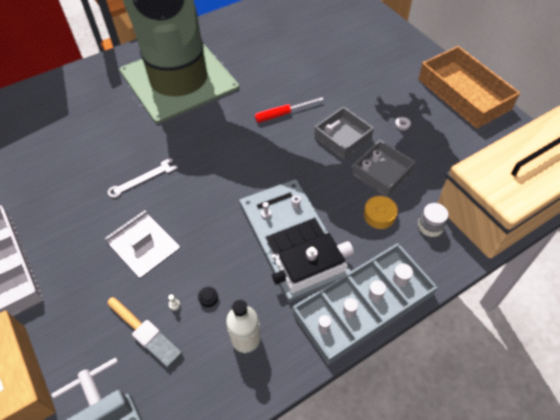

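View pics/top0.png

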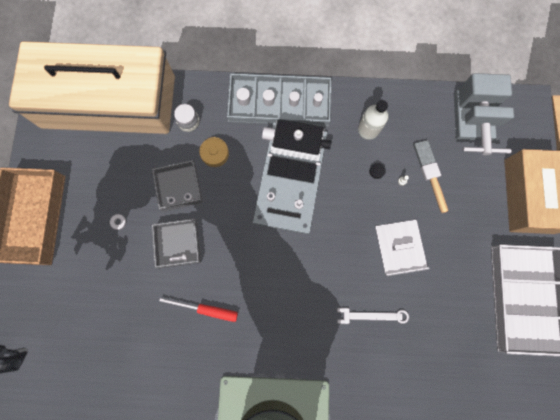

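View pics/wrist0.png

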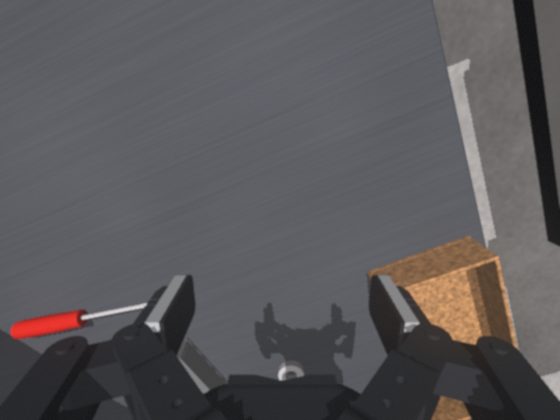

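The scene picture shows the engine at about (295,235), the baffle at (143,243) and the bins at (345,133) and (383,167). In the top picture the engine is at (290,190), the baffle at (402,247) and the bins at (177,185) and (177,243). I'll enlarge these and back-project the depth.

```bash
cat > h.py <<'E'
import numpy as np, cv2
def cloud(c):
    K=c["mtx"];T=c["world_to_cam"];z=c["range_z"].astype(float)
    v,u=np.mgrid[:z.shape[0],:z.shape[1]]
    P=np.stack([(u-K[0,2])/K[0,0]*z,-(v-K[1,2])/K[1,1]*z,-z],-1)
    W=(P-T[:3,3])@T[:3,:3]
    W[z<=0]=np.nan
    return W
def ray(c,u,v,h):
    K=c["mtx"];T=c["world_to_cam"]
    d=T[:3,:3].T@np.array([(u-K[0,2])/K[0,0],-(v-K[1,2])/K[1,1],-1.])
    o=-T[:3,:3].T@T[:3,3]
    return o+d*(h-o[2])/d[2]
def proj(c,P):
    K=c["mtx"];T=c["world_to_cam"];q=T[:3,:3]@np.asarray(P,float)+T[:3,3]
    return np.array([K[0,2]+K[0,0]*q[0]/-q[2],K[1,2]-K[1,1]*q[1]/-q[2]])
def load(n): return dict(np.load(f"pics/{n}.npz"))
def big(c,u0,v0,u1,v1,s,name,pts=()):
    f=c["frame"][v0:v1,u0:u1,::-1]
    f=cv2.resize(f,None,fx=s,fy=s,interpolation=cv2.INTER_CUBIC)
    for p in pts:
        a=proj(c,p);cv2.drawMarker(f,(int((a[0]-u0+.5)*s),int((a[1]-v0+.5)*s)),(0,0,255),cv2.MARKER_CROSS,8,1)
    cv2.imwrite(f"pics/{name}.png",f)
E
python3 - <<'E'
from h import *
c=load("top0");big(c,240,100,440,240+50,4,"topA")
big(c,140,140,240,280,4,"topB")
W=cloud(c)
for n in("top0","scene0"):
    c=load(n);W=cloud(c);z=W[...,2];h=cv2.normalize(np.nan_to_num(np.clip(z,-10,60)),None,0,255,cv2.NORM_MINMAX).astype(np.uint8)
    print(n,np.isfinite(z).mean())
    if n=="top0":
        cv2.imwrite("pics/hA.png",cv2.resize(h[100:290,140:440],None,fx=2.6,fy=2.6,interpolation=0))
    # table height
    m=(abs(W[...,0]-450)<30)&(abs(W[...,1])<200)
    print(np.nanmedian(z[m]))
s=load("scene0");big(s,220,160,370,310,4,"sA")
E
```

```text
top0 0.9959608843537415
0.7567767034821303
scene0 0.9961011904761905
-1.9164762357268206
```

View pics/topA.png

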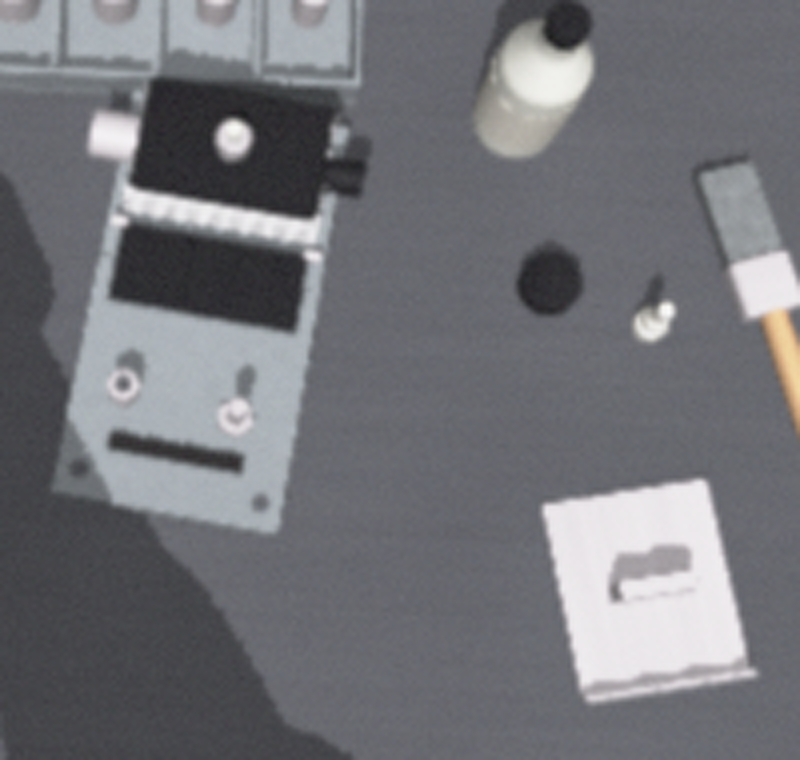

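View pics/hA.png

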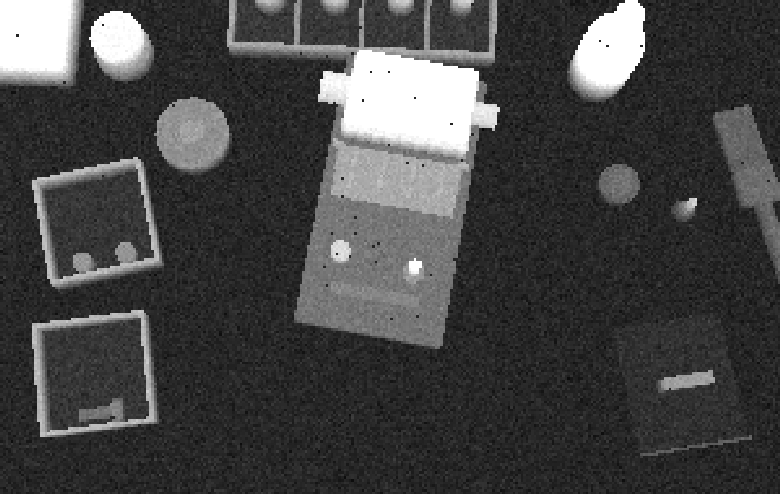

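View pics/sA.png

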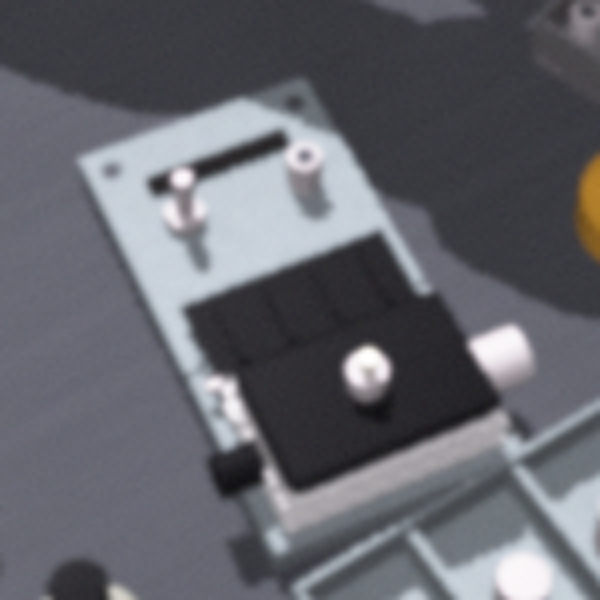

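View pics/topB.png

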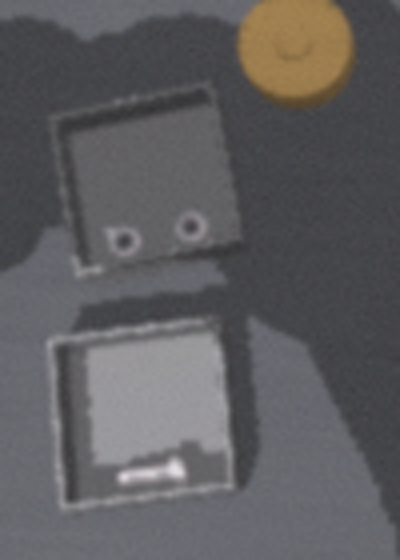

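Top crop: the sleeve stands at about (271,196) and the bolt at about (299,203). The apron's front edge runs from (267,175) to (314,182), and the deck's front corners are at (253,222) and (309,233). The sleeve bin is the far one. Next I'll measure with both cameras.

```bash
cat > meas.py <<'E'
from h import *
def rect(P):
    r=cv2.minAreaRect(P[:,:2].astype(np.float32)); return np.round(cv2.boxPoints(r),1).tolist(),np.round(r[0],1),np.round(r[1],1),round(r[2],1)
for n in("top0","scene0"):
    c=load(n);W=cloud(c);z=W[...,2];f=c["frame"].astype(int)
    print("==",n)
    off=0
    # baffle: bright pixels on the right
    hsv=cv2.cvtColor(c["frame"],cv2.COLOR_RGB2HSV)
    reg=(W[...,0]>360)&(W[...,0]<620)&(W[...,1]<-180)&(W[...,1]>-420)
    b=(reg&(hsv[...,2]>175)).astype(np.uint8)
    k,l,st,_=cv2.connectedComponentsWithStats(b);i=1+np.argmax(st[1:,4]);m=l==i
    P=W[m];P=P[np.abs(P[:,2]-3)<5];print("baffle",st[i],rect(P),np.median(P[:,2]))
    rib=W[reg&(z>25)&(z<42)&(W[...,0]<530)];print("rib",len(rib),rect(rib),np.median(rib[:,2]))
    fl=W[reg&(z>10)&(z<20)&(W[...,0]<450)];
    if len(fl)>5: print("fl",len(fl),rect(fl))
    # deck
    reg=(W[...,0]>430)&(W[...,0]<700)&(W[...,1]<120)&(W[...,1]>-120)
    d=(reg&(np.abs(z-22)<6)).astype(np.uint8);d=cv2.morphologyEx(d,cv2.MORPH_OPEN,np.ones((3,3)))
    k,l,st,_=cv2.connectedComponentsWithStats(d);i=1+np.argmax(st[1:,4]);P=W[l==i]
    print("deck",rect(P),np.median(P[:,2]))
    ap=(reg&(np.abs(z-37)<6)&(hsv[...,2]<90)).astype(np.uint8);ap=cv2.morphologyEx(ap,cv2.MORPH_OPEN,np.ones((3,3)))
    k,l,st,_=cv2.connectedComponentsWithStats(ap);i=1+np.argmax(st[1:,4]);P=W[l==i]
    print("apron",st[i],rect(P),np.median(P[:,2]))
    o=(reg&(z>38)&(hsv[...,2]>110)&(W[...,0]<585)).astype(np.uint8)
    k,l,st,cc=cv2.connectedComponentsWithStats(o)
    for i in range(1,k):
        if st[i,4]>5: Q=W[l==i];print("obj",st[i],cc[i].round(1),np.median(Q,0).round(1),Q[:,2].max().round(1))
    reg=(W[...,0]>350)&(W[...,0]<660)&(W[...,1]<350)&(W[...,1]>130)
    o=(reg&(z>33)&(z<46)&(hsv[...,1]<100)).astype(np.uint8)
    k,l,st,cc=cv2.connectedComponentsWithStats(o,connectivity=8)
    for i in range(1,k):
        if st[i,4]>60: print("bin",st[i],rect(W[l==i]),np.median(W[l==i][:,2]))
    d=(reg&(z>25)&(z<42)&(hsv[...,1]>110));print("drum",np.nanmedian(W[d],0).round(1))
E
python3 meas.py
```

```text
== top0
baffle [ 376  220   53   55 1944] ([[392.0, -272.29998779296875], [413.8999938964844, -382.29998779296875], [542.4000244140625, -356.79998779296875], [520.5999755859375, -246.8000030517578]], array([ 467.2, -314.6]), array([131.1, 112.2]), 11.2) 3.354347100047477
rib 99 ([[456.29998779296875, -289.8999938964844], [466.5, -339.0], [478.29998779296875, -336.6000061035156], [468.1000061035156, -287.5]], array([ 467.3, -313.3]), array([12.1, 50.1]), 11.7) 33.327425041580625
fl 53 ([[392.3999938964844, -272.3999938964844], [414.6000061035156, -378.79998779296875], [417.5, -378.20001220703125], [395.29998779296875, -271.8999938964844]], array([ 404.9, -325.3]), array([  2.9, 108.6]), 11.8)
deck ([[489.79998779296875, -72.19999694824219], [672.2999877929688, -98.4000015258789], [693.5999755859375, 50.29999923706055], [511.1000061035156, 76.5]], array([591.7, -11. ]), array([150.3, 184.4]), 81.8) 22.704634489103178
apron [268 156  48  26 882] ([[622.2999877929688, -77.30000305175781], [675.9000244140625, -84.5], [692.2000122070312, 36.29999923706055], [638.5999755859375, 43.599998474
[... 1868 characters left out ...]
 array([121.9,  50.7]), 82.0) 34.55472512369805
obj [292 196   9   9  45] [295.4 199. ] [578.6  30.4  45.6] 51.6
obj [263 203   6  10  47] [265.9 207.3] [568.2 -43.2  57.8] 65.1
bin [315 107  59  44 298] ([[383.20001220703125, 313.70001220703125], [406.5, 198.6999969482422], [516.5, 221.0], [493.20001220703125, 336.0]], array([449.9, 267.4]), array([112.2, 117.3]), 11.5) 37.044263533377396
bin [354 140  62  47 313] ([[532.7999877929688, 318.5], [563.0999755859375, 208.60000610351562], [671.2000122070312, 238.39999389648438], [640.9000244140625, 348.29998779296875]], array([602. , 278.4]), array([112.2, 114. ]), 15.4) 37.204185491245816
drum [nan nan nan]
  return np.nanmean(a, axis, out=out, keepdims=keepdims)
```

```bash
cat > g.py <<'E'
import numpy as np, warnings
from scipy.spatial.transform import Rotation as Ro
warnings.filterwarnings("ignore")
def ori(jaw,tilt=0.,flip=0):
    """tool down, jaws along world heading `jaw`; tilt = rotation about horizontal axis at right angles (z x jaw), + tips jaw dir downward"""
    y=np.array([np.cos(jaw),np.sin(jaw),0])*(-1 if flip else 1);x=np.array([0,0,-1.])
    R=np.stack([x,y,np.cross(x,y)],1)
    ax=np.array([-np.sin(jaw),np.cos(jaw),0])
    R=Ro.from_rotvec(ax*tilt).as_matrix()@R
    return Ro.from_matrix(R).as_euler("xyz")
EO=np.array([629.8,-17.0]);EY=-0.143
def rot(a): return np.array([[np.cos(a),-np.sin(a)],[np.sin(a),np.cos(a)]])
def eng(x,y,z): return [*(EO+rot(EY)@[x,y]),z]
def ineng(p): return rot(EY).T@(np.asarray(p)[:2]-EO)
BB=np.array([449.,268.]);BBY=0.185;SB=np.array([601.2,279.2]);SBY=0.272
BA=np.array([468.,-314.2]);BAY=0.2
E
python3 - <<'E'
from h import *;from g import *
from plant import robot
# ray-based bolt & sleeve top
for n,bz in(("top0",0),("scene0",-2)):
    c=load(n);W=cloud(c)
    for nm,x,y,h,lo in(("bolt",562,-42,65,59),("sleeve",577,32,48,44)):
        m=(np.hypot(W[...,0]-x,W[...,1]-y)<20)&(W[...,2]>lo+bz)
        v,u=np.nonzero(m);print(n,nm,len(u),ray(c,u.mean(),v.mean(),h).round(1),ineng(ray(c,u.mean(),v.mean(),h)).round(1))
print(BB+rot(BBY)@[15,0],SB+rot(SBY)@[15,0])
for f in(0,1):
  for nm,p,j in(("bolt",[562,-42,36],EY+np.pi/2),("bb",[*(BB+rot(BBY)@[15,0]),22],BBY+np.pi/2),("sl",[577,32,26],EY+np.pi/2),("sb",[*(SB+rot(SBY)@[15,0]),12],SBY+np.pi/2),("baf",[*BA,6],BAY),("bafup",[*BA,150],BAY),("ins",eng(-45,0,28),EY),("pre",eng(-75,0,33),EY)):
    q=robot.inverse_kinematics(p,ori(j,0,f));print(f,nm,None if q is None else np.round(q,2))
E
```

```text
top0 bolt 19 [564.1 -41.2  65. ] [-61.6 -33.4]
top0 sleeve 48 [579.3  32.   48. ] [-57.   41.3]
scene0 bolt 25 [568.3 -43.5  65. ] [-57.1 -34.9]
scene0 sleeve 52 [581.5  30.2  48. ] [-54.5  39.8]
[463.74404376 270.759198  ] [615.64853259 283.22987666]
0 bolt [ 0.16  0.99 -0.28  1.69  0.48  0.53  1.01]
0 bb [-0.51  0.98 -0.14  1.79  0.32  0.39  0.87]
0 sl [ 0.01  1.01 -0.24  1.64  0.4   0.54  0.96]
0 sb [-0.37  1.15 -0.27  1.22  0.35  0.82  1.12]
0 baf [ 0.63  1.03 -0.19  1.7   0.38  0.45  0.39]
0 bafup [ 0.6   0.8  -0.13  1.63  0.14  0.73  0.6 ]
0 ins [-0.09  1.02  0.11  1.62 -0.19  0.52 -0.01]
0 pre [-0.1   0.98  0.1   1.73 -0.19  0.44 -0.01]
1 bolt [-0.21  1.04  0.47  1.7  -0.77  0.59 -1.  ]
1 bb [-0.77  1.02  0.36  1.8  -0.74  0.46 -1.28]
1 sl [-0.34  1.07  0.48  1.65 -0.77  0.62 -1.14]
1 sb [-0.67  1.2   0.49  1.23 -0.62  0.86 -1.34]
1 baf [ 0.15  1.22  0.85  1.71 -1.23  0.85 -1.34]
1 bafup [ 0.04  1.16  1.3   1.64 -1.17  1.29 -1.37]
1 ins [ 0.28  1.09 -0.67  1.6   0.9   0.78  2.2 ]
1 pre [ 0.27  1.05 -0.64  1.72  0.92  0.71  2.14]
```

```bash
python3 - <<'E'
from h import *;from g import *
from plant import robot
o=ori(EY+np.pi/2)
robot.reach([565,-42,130],o)
c=robot.capture("wrist");big(c,0,0,560,420,1.4,"w1",[(565,-42,65),(580,31.3,48),(565,-42,22)])
robot.grip(50,30)
s=robot.read_state();print(s["time_s"],s["tool_pos"],s["width"])
E
```

```text
3.05 [564.9777546  -41.96699028 129.98557746] 50.111748258742125
```

View pics/w1.png

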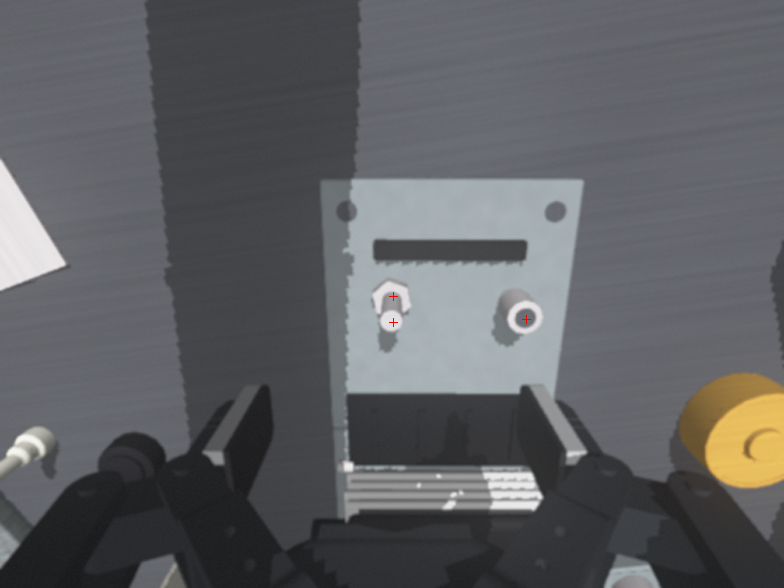

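The wrist picture puts the bolt's shank top at (391,321) and the sleeve's bore at (525,318). My predicted marks sit on both. I'll pick the bolt.

```bash
python3 - <<'E'
from h import *;from g import *
from plant import robot
robot.move_straight([565,-42,37],vel=120)
robot.grip(0,40);s=robot.read_state();print(s["time_s"],s["width"],s["force"].round(1))
if 9<s["width"]<15:
    robot.move_straight([565,-42,140],vel=150)
    c=robot.capture("wrist");big(c,0,0,560,420,1,"w2");s=robot.read_state();print(s["width"])
    t=[*(BB+rot(BBY)@[15,0])];o=ori(BBY+np.pi/2)
    robot.reach([*t,140],o)
    c=robot.capture("top");big(c,140,140,340,290,3,"t2",[(*t,20)])
    s=robot.read_state();print(s["time_s"],s["width"])
E
```

```text
4.4083 10.42702481252116 [-1.  -0.4  6.9]
10.780273001081289
6.5833 10.341686032263533
```

```bash
ls pics
```

```text
hA.png
sA.png
scene0.npz
scene0.png
t2.png
top0.npz
top0.png
topA.png
topB.png
w1.png
w2.png
wrist0.npz
wrist0.png
```

View pics/w2.png

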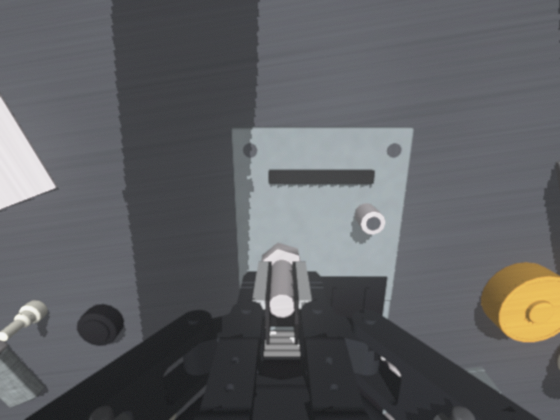

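The bolt is held upright between the pads at (282,285). I'll place it in its bin, then fetch the sleeve.

```bash
python3 - <<'E'
from h import *;from g import *
from plant import robot
t=[*(BB+rot(BBY)@[15,0])]
robot.move_straight([*t,21],vel=150)
s=robot.read_state();print(s["force"].round(1))
robot.grip(38)
robot.move_straight([*t,130],vel=200)
robot.reach([580,31.3,110],ori(EY+np.pi/2))
c=robot.capture("top");big(c,140,140,340,290,4,"t3")
robot.grip(45,40)
robot.move_straight([580,31.3,27],vel=120)
robot.grip(0,40);s=robot.read_state();print(s["time_s"],s["width"],s["force"].round(1))
if 15<s["width"]<24:
    robot.move_straight([580,31.3,130],vel=150)
    t=[*(SB+rot(SBY)@[15,0])]
    robot.reach([*t,130],ori(SBY+np.pi/2))
    c=robot.capture("wrist");big(c,0,0,560,420,1,"w3",[(*t,4)]);s=robot.read_state();print(s["width"],s["time_s"])
E
```

```text
[ 0.7  0.5 -0.5]
11.1167 18.24938571866153 [-0.2 -0.8  7.5]
18.495999110954482 13.0
```

View pics/t3.png

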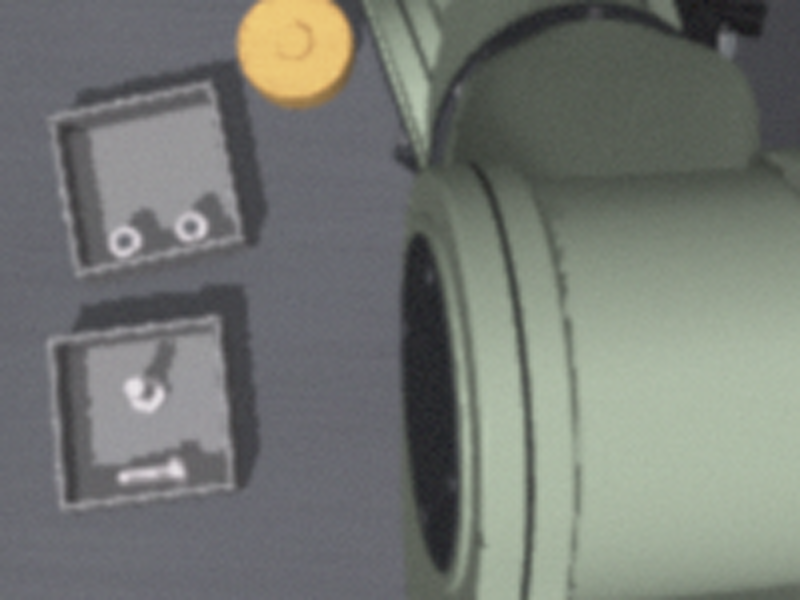

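View pics/w3.png

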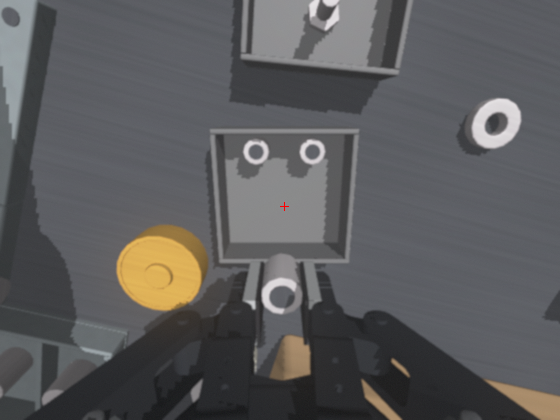

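The bolt stands in the bolt bin at about (145,390) in the crop. The sleeve is held, and the target mark is on the free floor of the sleeve bin. I'll release it and go on to the baffle.

```bash
python3 - <<'E'
from h import *;from g import *
from plant import robot
t=[*(SB+rot(SBY)@[15,0])]
robot.move_straight([*t,11],vel=150)
s=robot.read_state();print(s["force"].round(1))
robot.grip(45)
robot.move_straight([*t,190],vel=250)
robot.reach([*BA,170],ori(BAY))
robot.grip(45,60)
P=[(*BA,33)]+[(*(BA+rot(BAY)@[x,y]),3) for x,y in((65,55),(65,-55),(-65,-55),(-65,55))]+[(*(BA+rot(BAY)@[x,y]),33) for x,y in((6,25),(6,-25),(-6,-25),(-6,25))]
c=robot.capture("wrist");np.savez("pics/w4.npz",**c);big(c,0,0,560,420,1.4,"w4",P)
c=robot.capture("top");np.savez("pics/t4.npz",**c);big(c,140,140,340,290,4,"t4",[])
s=robot.read_state();print(s["time_s"],s["tool_pos"],s["orientation"])
E
```

```text
[ 0.3  0.6 -0.9]
17.7 [ 468.1379214  -314.05180207  169.98812653] [2.0178165  1.57074238 0.64740423]
```

View pics/w4.png

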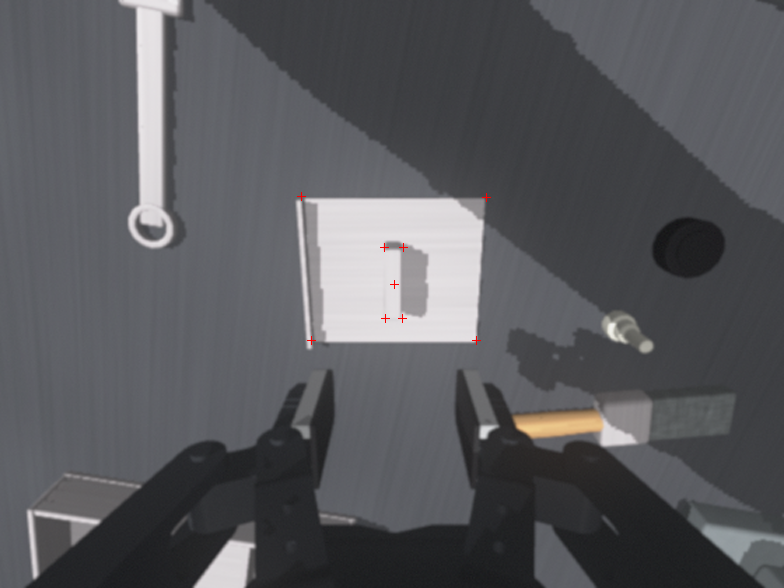

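View pics/t4.png

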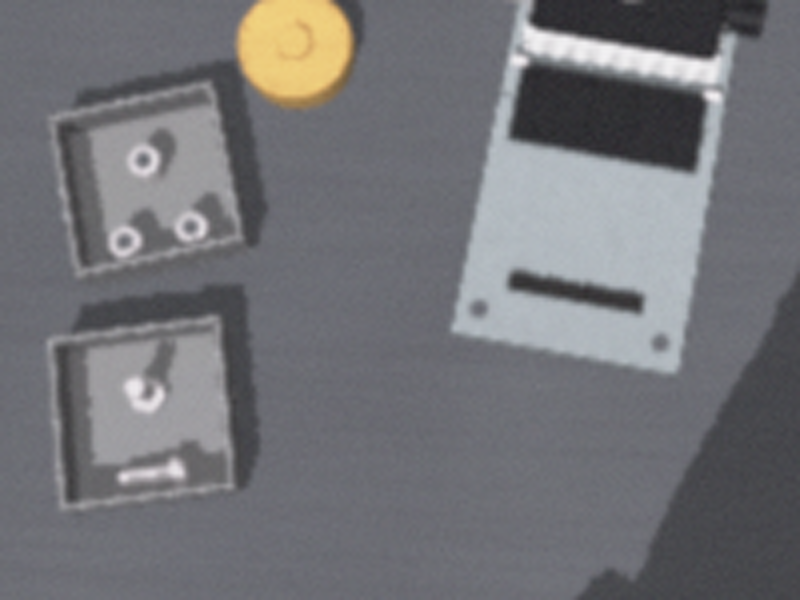

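Top crop: three sleeves are in the far bin with the new one at (143,160), the bolt is in the near bin at (145,390), and the deck is clear. In the wrist picture the rib and corner marks sit on the baffle. I'll grip it now.

```bash
python3 - <<'E'
from h import *;from g import *
from plant import robot
robot.move_straight([*BA,60],vel=150)
robot.move_straight([*BA,7.5],vel=60)
robot.grip(0,110);s=robot.read_state();print(s["time_s"],s["width"],s["force"].round(1),s["tool_pos"].round(1))
if 9<s["width"]<15:
    robot.move_straight([*BA,110],vel=120)
    s=robot.read_state();print(s["width"],s["force"].round(1))
    robot.reach(eng(-90,0,110),ori(EY,0.0))
    s=robot.read_state();print(s["time_s"],s["width"],s["force"].round(1),s["tool_pos"].round(1))
    for n in("top","scene","wrist"):
        c=robot.capture(n);np.savez(f"pics/{n}5.npz",**c);
        cv2.imwrite(f"pics/{n}5.png",c["frame"][:,:,::-1])
E
```

```text
20.025 9.714664737231262 [-1.2  2.3  8.9] [ 468.1 -314.3    8. ]
9.840773841783358 [ 0.4 -1.  -2.1]
22.2333 10.268339603136557 [ 0.3  0.  -1.4] [540.7  -5.7 109.9]
```

View pics/top5.png

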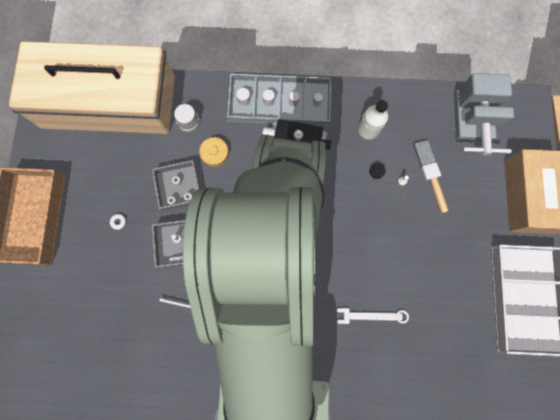

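View pics/scene5.png

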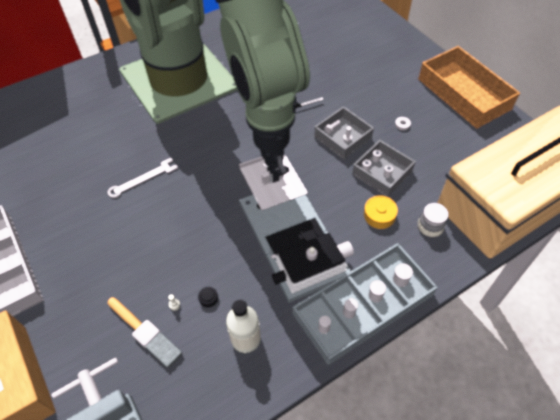

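View pics/wrist5.png

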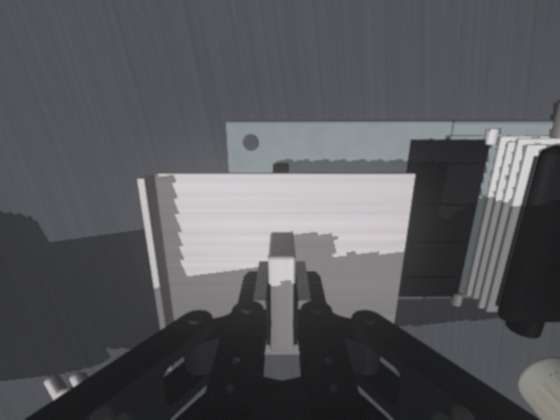

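The baffle is held level. In the wrist picture its front corners are at (414,174) and (398,325), and the apron's front corners are at (411,139) and (400,298). I'll measure both in that same image, and in the scene image too.

```bash
python3 - <<'E'
from h import *;from g import *
c=load("wrist5");W=cloud(c);z=W[...,2]
for n,u,v,h in(("bafFL",414,174,105),("bafRL",145,178,117),("bafFR",398,325,105),("apL",411,139,36),("apR",400,298,36),("deckFL",228,122,22),("slotL?",452,136,22)):
    p=ray(c,u,v,h);print(n,p.round(1),ineng(p).round(1))
print("plate z",np.nanmedian(z[180:200,250:390]),np.nanmedian(z[180:300,340:400]),"apron",np.nanmedian(z[160:280,425:460]),"deck",np.nanmedian(z[130:150,240:390]))
for v in(190,230,270,300):
    a=z[v]; print(v,[ (u,round(float(z[v,u]),0)) for u in range(390,425,3)])
s=load("scene5");W=cloud(s);big(s,220,130,370,310,4,"sB",[eng(-90+x,y,105) for x,y in((65,55),(65,-55))]+[eng(0,63,36),eng(0,-63,36)])
big(c,100,80,560,380,1.7,"wB",[eng(-90+x,y,105) for x,y in((65,55),(65,-55),(-65,55))]+[eng(0,63,36),eng(0,-63,36),eng(-130,75,22),eng(30,75,22)])
E
```

```text
bafFL [612.5  38.  105. ] [-24.9  51.9]
bafRL [488.3  56.7 117. ] [-150.6   52.7]
bafFR [602.8 -50.  105. ] [-22.1 -36.5]
apL [638.3  44.8  36. ] [-0.4 62.4]
apR [628.2 -82.4  36. ] [  7.7 -64.9]
deckFL [513.7  73.8  22. ] [-127.9   73.3]
slotL? [673.5  40.6  22. ] [35.  63.2]
plate z 105.03649288913829 105.02164405508947 apron 36.23089442309394 deck 22.14092255894576
190 [(390, 106.0), (393, 104.0), (396, 106.0), (399, 104.0), (402, 105.0), (405, 105.0), (408, 105.0), (411, 104.0), (414, 37.0), (417, 36.0), (420, 36.0), (423, 36.0)]
230 [(390, 106.0), (393, 104.0), (396, 106.0), (399, 105.0), (402, 105.0), (405, 105.0), (408, 36.0), (411, 36.0), (414, 36.0), (417, 37.0), (420, 36.0), (423, 37.0)]
270 [(390, 106.0), (393, 105.0), (396, 106.0), (399, 105.0), (402, 36.0), (405, 36.0), (408, 36.0), (411, 36.0), (414, 36.0), (417, 36.0), (420, 37.0), (423, 36.0)]
300 [(390, 105.0), (393, 105.0), (396, 106.0), (399, -0.0), (402, -0.0), (405, 0.0), (408, -1.0), (411, 0.0), (414, 0.0), (417, -0.0), (420, -1.0), (423, 1.0)]
```

View pics/wB.png

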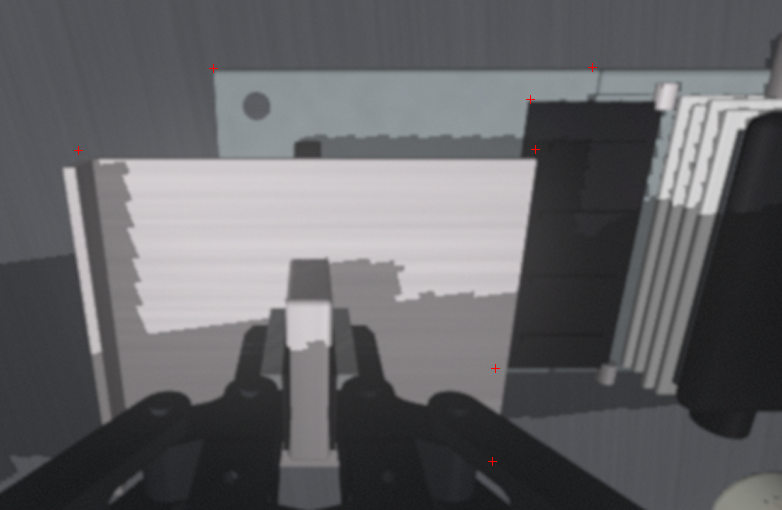

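View pics/sB.png

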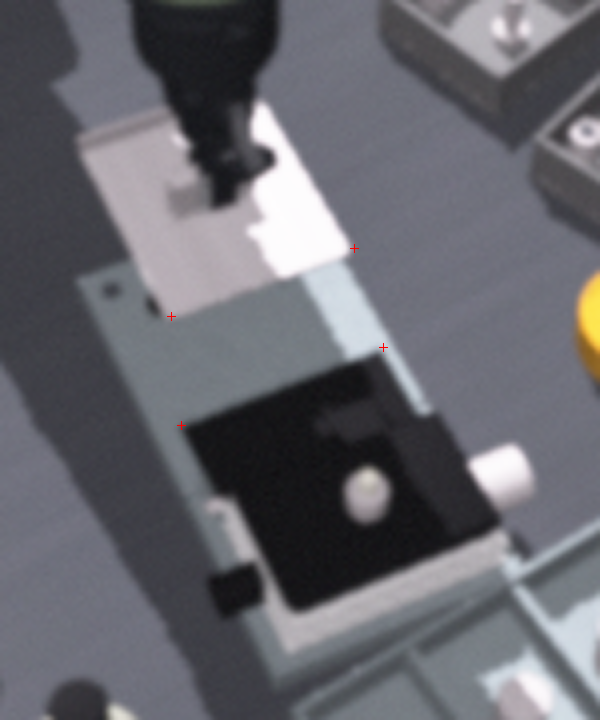

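The relative check shows the front edge at x ≈ -25 as planned. The baffle's left margin to the apron is about 10.5 mm instead of 8, so I'll shift it 1.8 mm left. Next I tilt it nose down, touch the deck in front of the apron for a height reference, and raise slightly.

```bash
python3 - <<'E'
from h import *;from g import *
from plant import robot
t=0.08;o=ori(EY,t);Y=1.8
robot.reach(eng(-86,Y,70),o)
robot.move_straight(eng(-86,Y,40),vel=60)
robot.sleep(0.3)
f0=np.mean([robot.read_state()["force"] for _ in range(3)],0);print(robot.read_state()["time_s"],f0.round(2))
z=40
while z>30:
    z-=0.7;robot.move_straight(eng(-86,Y,z),vel=20);robot.sleep(0.05)
    s=robot.read_state();d=s["force"]-f0
    print(round(z,1),d.round(1),s["tool_pos"][2].round(1))
    if d[2]>2.5: break
zc=robot.read_state()["tool_pos"][2]
robot.move_straight(eng(-86,Y,zc+3),vel=30)
s=robot.read_state();print(s["time_s"],zc,s["width"],(s["force"]-f0).round(1))
c=robot.capture("wrist");np.savez("pics/wrist6.npz",**c);big(c,0,0,560,420,1.4,"w6")
c=robot.capture("scene");np.savez("pics/scene6.npz",**c);big(c,220,130,370,310,4,"s6")
E
```

```text
23.6167 [ 0.02  0.09 -1.87]
39.3 [ 0.3 -0.4  0.7] 39.3
38.6 [0.3 0.8 0.9] 38.6
37.9 [ 0.1  0.1 -0.6] 37.9
37.2 [ 0.1 -0.4  0.2] 37.2
36.5 [0.4 0.6 0.5] 36.5
35.8 [ 0.8 -0.4  0.2] 35.8
35.1 [ 0.2 -0.6  1. ] 35.1
34.4 [-3.1  0.1  8.4] 34.7
26.275 34.66711324196037 10.144409399432886 [-1.1 -0.1  0.1]
```

View pics/w6.png

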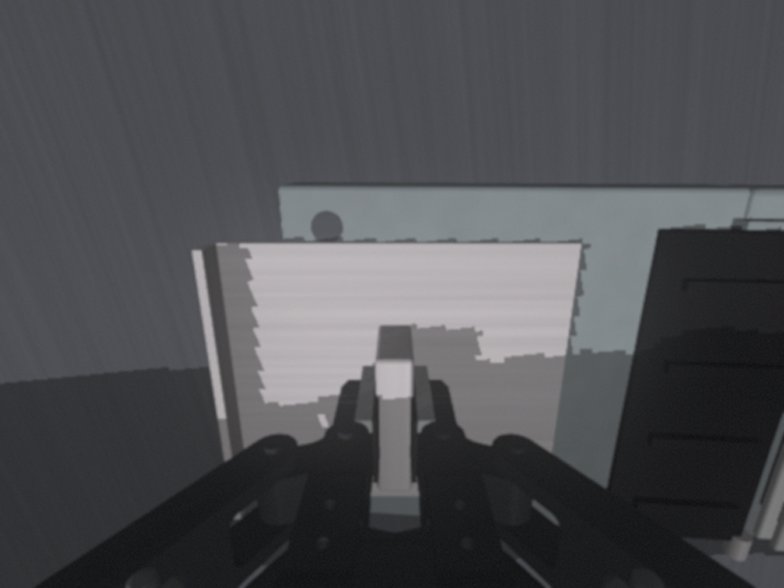

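View pics/s6.png

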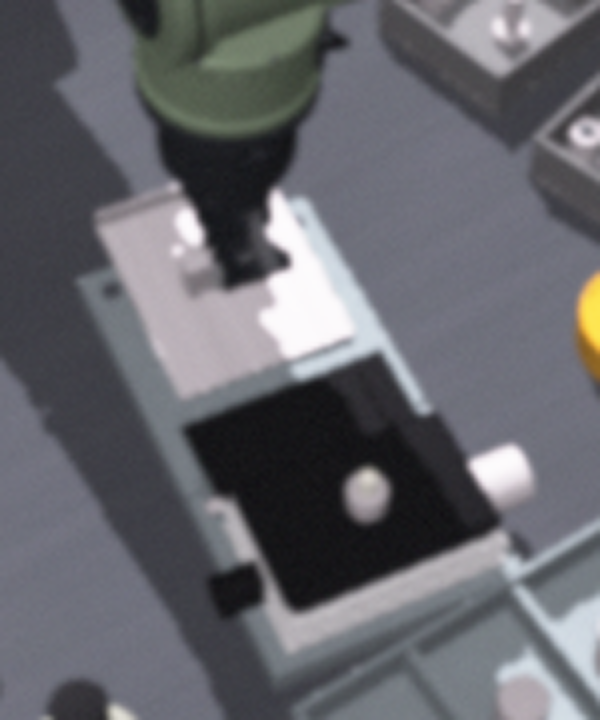

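The deck contact came at TCP z ≈ 34.9 (35.2 expected). In the wrist picture the front-left corner is at (418,173.6) and the apron's corner at (471,164). I'll recheck the lateral offset.

```bash
python3 - <<'E'
from h import *;from g import *
c=load("wrist6");s=load("scene6")
for n,cc,u,v,h in(("bafFL",c,418,173.6,28),("bafRLtop",c,158,174,38),("bafFR",c,397,338,28),("apL",c,470.7,164.3,36),("deckFL",c,200,133,22),("deckBL",c,535,134,22),("s bafFL",s,220+354/4,130+328/4,28),("s bafFR",s,220+185/4,130+398/4,28),("s apL",s,220+383/4,130+350/4,36),("s apR",s,220+184/4,130+430/4,36)):
    p=ray(cc,u,v,h);print(n,p.round(1),ineng(p).round(1))
E
```

```text
bafFL [617.9  40.9  28. ] [-20.   55.6]
bafRLtop [493.5  58.6  38. ] [-145.7   55.4]
bafFR [605.6 -55.7  28. ] [-18.4 -41.8]
apL [638.1  44.2  36. ] [-0.6 61.7]
deckFL [513.   74.3  22. ] [-128.6   73.7]
deckBL [672.8  51.7  22. ] [32.8 74.1]
s bafFL [616.1  42.3  28. ] [-22.   56.7]
s bafFR [603.8 -65.5  28. ] [-18.8 -51.7]
s apL [642.2  44.4  36. ] [ 3.6 62.5]
s apR [626.2 -79.3  36. ] [  5.3 -62.2]
```

Near the deck, the wrist and scene views both put the baffle about 2 mm too far left, so I'll use y = 0. Now I slide in with force checks.

```bash
python3 - <<'E'
from h import *;from g import *
from plant import robot
f0=np.array([0.02,.09,-1.87]);z=37.6;Y=0
robot.move_straight(eng(-86,Y,z),vel=30)
ok=True
for x in(-74,-66,-60,-54,-49,-45):
    robot.move_straight(eng(x,Y,z),vel=40)
    s=robot.read_state();d=s["force"]-f0;print(x,d.round(1),s["tool_pos"].round(1))
    if np.linalg.norm(d)>5: print("STOP");break
c=robot.capture("wrist");np.savez("pics/wrist7.npz",**c);big(c,0,0,560,420,1.4,"w7")
c=robot.capture("scene");np.savez("pics/scene7.npz",**c);big(c,220,130,370,310,4,"s7")
print(robot.read_state()["time_s"])
E
```

```text
-74 [ 0.1  0.4 -1. ] [556.6  -6.5  37.5]
-66 [-0.2  0.2  1. ] [564.6  -7.6  37.5]
-60 [ 0.   0.  -0.1] [570.6  -8.5  37.6]
-54 [-0.4 -0.8 -0. ] [576.5  -9.3  37.5]
-49 [-0.6  0.   1.3] [581.5 -10.1  37.5]
-45 [-0.7 -0.8  0. ] [585.4 -10.6  37.6]
28.65
```

View pics/w7.png

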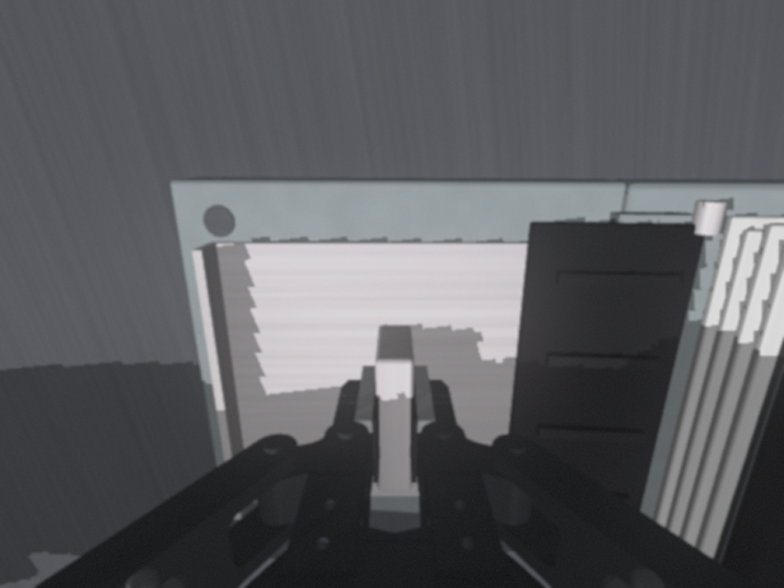

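View pics/s7.png

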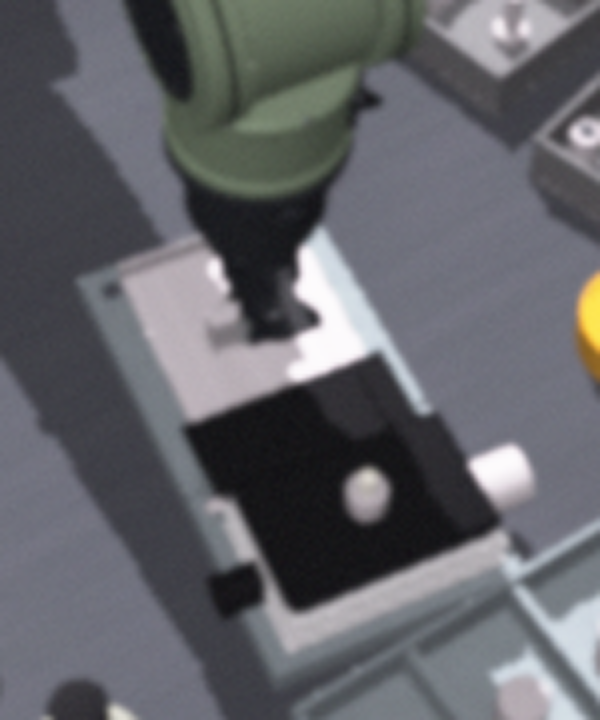

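The baffle is under the apron (front edge hidden from column 525 in the w7 picture), the apron looks unmoved, and there is no contact force. Now I level it about the front edge and press.

```bash
python3 - <<'E'
from h import *;from g import *
from plant import robot
c=load("wrist7");W=cloud(c)
for n,u,v in(("flangeL",139,181),):
    h=np.nanmedian(W[v+5:v+40,u:u+5,2]);
    for hh in(h,):p=ray(c,u,v-2,hh);print(n,h,p.round(1),ineng(p).round(1))
for n,u,v,h in(("apL",378,159,36),("bafL@x",250,173.5,31),("deckL",250,129.5,22)):
    p=ray(c,u,v,h);print(n,ineng(p).round(1))
f0=np.array([0.02,.09,-1.87]);xf=20.4
def go(t,h):
    x=xf-(65*np.cos(t)-8*np.sin(t));z=21.6+h+65*np.sin(t)+8*np.cos(t)
    robot.move_straight(eng(x,0,z),ori(EY,t),vel=25)
    robot.sleep(.05);s=robot.read_state();d=s["force"]-f0
    print(t,h,d.round(1),s["ft_torque"].round(2),s["tool_pos"].round(1));return d
for t,h in((.08,2),(.06,1.5),(.045,1.2),(.03,1),(.02,.7),(.01,.5),(0,.3)):
    d=go(t,h)
    if np.linalg.norm(d)>30: print("STOP");break
print(robot.read_state()["time_s"])
E
```

```text
flangeL 49.33200668876296 [530.6  51.4  49.3] [-108.    53.6]
apL [-0.5 61.8]
bafL@x [-60.7  53.2]
deckL [-61.6  73.7]
0.08 2 [ 0.6 -0.2 -0.2] [-0.02 -0.14  0.  ] [586.5 -10.8  36.7]
0.06 1.5 [-0.3 -0.3  0.3] [-0.01 -0.09  0.02] [586.3 -10.7  35.1]
0.045 1.2 [0.7 0.1 0.5] [-0.03 -0.1  -0.01] [586.1 -10.7  33.8]
0.03 1 [-0.2 -0.4  1.3] [-0.02  0.14 -0.06] [585.9 -10.7  32.7]
0.02 0.7 [ 0.9 -0.9  3.3] [-0.03 -0.   -0.02] [585.9 -10.7  31.7]
0.01 0.5 [ 1.8 -0.5  4.9] [-0.09 -0.12  0.01] [585.9 -10.7  30.9]
0 0.3 [ 0.4 -0.9  7.4] [-0.04  0.06  0.03] [585.8 -10.7  30.2]
30.75
```

```bash
python3 - <<'E'
from h import *;from g import *
from plant import robot
f0=np.array([0.02,.09,-1.87]);z=30.2
while z>26:
    z-=0.4
    robot.move_straight(eng(-44.6,0,z),ori(EY,0),vel=15);robot.sleep(.1);s=robot.read_state();d=s["force"]-f0
    print(round(z,1),d.round(1),s["tool_pos"].round(2),s["width"].round(1))
    if d[2]>20: break
robot.sleep(.3);s=robot.read_state();print((s["force"]-f0).round(1),s["orientation"].round(3),s["time_s"])
for n in("wrist","scene","top"):
    c=robot.capture(n);np.savez(f"pics/{n}8.npz",**c)
    if n=="wrist": big(c,0,0,560,420,1.4,"w8");w=c
    if n=="scene": big(c,220,130,370,310,4,"s8")
W=cloud(w);z=W[...,2]
# plate fit in engine frame
E=np.stack([*((W[...,:2]-EO)@rot(EY)).transpose(2,0,1),z],-1)
m=(E[...,0]>-100)&(E[...,0]<-12)&(E[...,1]>12)&(E[...,1]<52)&(np.abs(z-26)<8)
P=E[m];A=np.c_[P[:,:2],np.ones(len(P))];k=np.linalg.lstsq(A,P[:,2],rcond=None)[0];print("plate",len(P),k,"front z",k@[0,20,1],"x-100",k@[-100,20,1],"x-10",k@[-10,20,1])
for n,a,b in(("deckL",60,72),):
    m=(E[...,0]>-120)&(E[...,0]<-10)&(E[...,1]>60)&(E[...,1]<71);print(n,np.nanmedian(z[m]))
m=(E[...,0]>8)&(E[...,0]<45)&(E[...,1]>-20)&(E[...,1]<55)
P=E[m];A=np.c_[P[:,:2],np.ones(len(P))];k=np.linalg.lstsq(A,P[:,2],rcond=None)[0];print("apron",k,np.median(P[:,2]))
W0=cloud(load("wrist5"));E0=np.stack([*((W0[...,:2]-EO)@rot(EY)).transpose(2,0,1),W0[...,2]],-1)
m=(E0[...,0]>8)&(E0[...,0]<45)&(E0[...,1]>-20)&(E0[...,1]<55);P=E0[m];A=np.c_[P[:,:2],np.ones(len(P))];print("apron before",np.linalg.lstsq(A,P[:,2],rcond=None)[0],np.median(P[:,2]))
E
```

```text
Traceback (most recent call last):
AttributeError: 'float' object has no attribute 'round'
```

```bash
cat > press.py <<'X'
from h import *;from g import *
from plant import robot
f0=np.array([0.02,.09,-1.87]);z=30.2
while z>26:
    z-=0.4
    robot.move_straight(eng(-44.6,0,z),ori(EY,0),vel=15);robot.sleep(.1);s=robot.read_state();d=s["force"]-f0
    print(round(z,1),d.round(1),np.round(s["tool_pos"],2),round(s["width"],1))
    if d[2]>20: break
robot.sleep(.3);s=robot.read_state();print((s["force"]-f0).round(1),s["time_s"])
for n in("wrist","scene","top"):
    c=robot.capture(n);np.savez(f"pics/{n}8.npz",**c)
    if n=="wrist": big(c,0,0,560,420,1.4,"w8")
    if n=="scene": big(c,220,130,370,310,4,"s8")
X
cat > chk.py <<'X'
from h import *;from g import *
def fit(n,x0,x1,y0,y1,lo,hi):
    W=cloud(load(n));z=W[...,2];x,y=((W[...,:2]-EO)@rot(EY)).transpose(2,0,1)
    m=(x>x0)&(x<x1)&(y>y0)&(y<y1)&(z>lo)&(z<hi);A=np.c_[x[m],y[m],np.ones(m.sum())]
    k=np.linalg.lstsq(A,z[m],rcond=None)[0];return m.sum(),k.round(4),"z x0/x1",(k@[x0,(y0+y1)/2,1]).round(2),(k@[x1,(y0+y1)/2,1]).round(2)
print("plate",fit("wrist8",-98,-8,14,50,18,36))
print("deck",fit("wrist8",-120,-10,59,71,15,36))
print("apron",fit("wrist8",8,45,-20,55,28,45));print("apron before",fit("wrist5",8,45,-20,55,28,45));print("apron s",fit("scene8",5,30,-55,55,25,45),fit("scene0",5,30,-55,55,25,45))
X
python3 press.py; python3 chk.py
```

```text
29.8 [-0.8 -0.4  8.7] [585.83 -10.69  30.1 ] 9.8
29.4 [-2.8  0.3 15.7] [585.79 -10.66  30.03] 10.0
29.0 [-5.9  0.1 23.6] [585.82 -10.66  30.  ] 10.1
[-5.3 -0.1 24.6] 32.45
plate (np.int64(11582), array([ 7.00000e-04, -9.30000e-03,  2.55997e+01]), 'z x0/x1', np.float64(25.23), np.float64(25.3))
deck (np.int64(5735), array([-2.20000e-03, -9.70000e-03,  2.27015e+01]), 'z x0/x1', np.float64(22.34), np.float64(22.09))
apron (np.int64(10812), array([ 4.70000e-03, -5.20000e-03,  3.67224e+01]), 'z x0/x1', np.float64(36.67), np.float64(36.84))
apron before (np.int64(5012), array([ 3.10000e-03, -3.70000e-03,  3.66432e+01]), 'z x0/x1', np.float64(36.6), np.float64(36.72))
apron s (np.int64(447), array([ 3.23000e-02, -2.00000e-04,  3.39733e+01]), 'z x0/x1', np.float64(34.13), np.float64(34.94)) (np.int64(443), array([ 1.24000e-02, -3.50000e-03,  3.43858e+01]), 'z x0/x1', np.float64(34.45), np.float64(34.76))
```

View pics/w8.png

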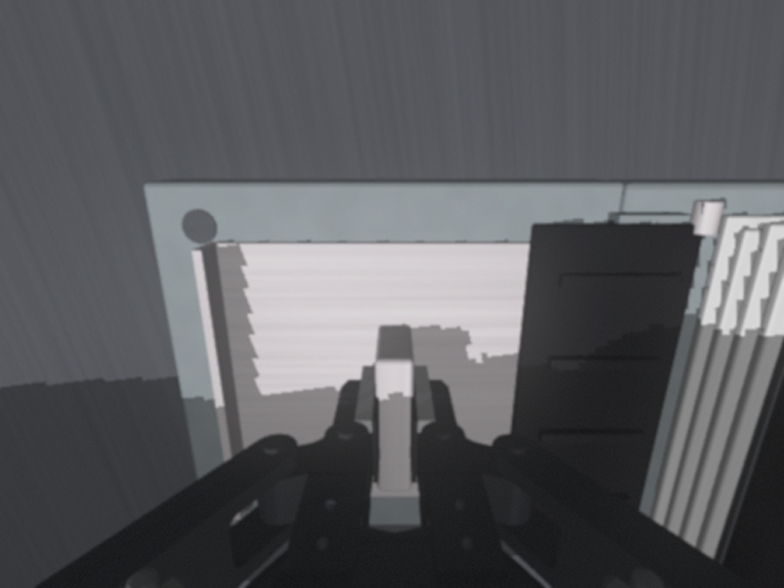

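View pics/s8.png

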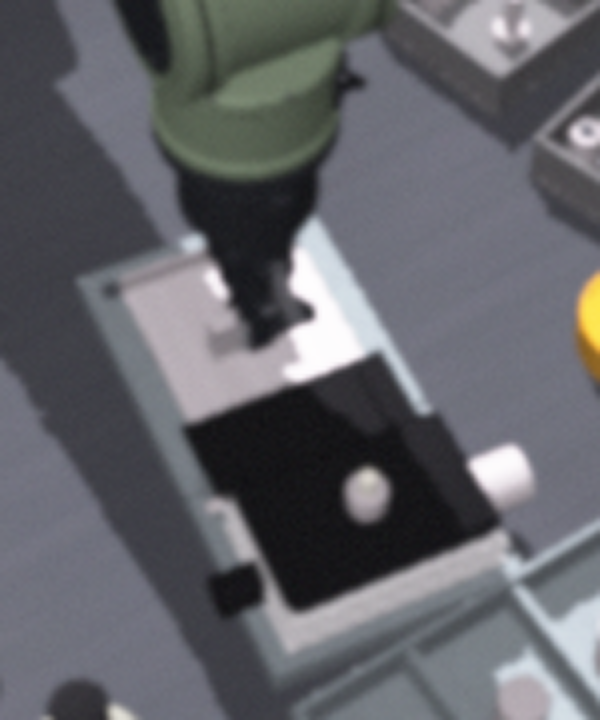

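The plate lies level and 3.0 mm above the deck along its whole length, and the apron is unmoved. One last insertion and centring check before handing in.

```bash
python3 - <<'E'
from h import *;from g import *
c=load("wrist8")
for n,u,v,h in(("flangeRL",193/1.4,250/1.4,37),("plateL",350/1.4,243/1.4,25),("plateL2",500/1.4,242.5/1.4,25),("apL",531/1.4,224/1.4,36),("deckFL",146/1.4,183/1.4,22),("deckBack/ridge?",624/1.4,182/1.4,22)):
    p=ray(c,u,v,h);print(n,ineng(p).round(1))
W=cloud(c);z=W[...,2];x,y=((W[...,:2]-EO)@rot(EY)).transpose(2,0,1)
m=(y>10)&(y<52)&(z>33)&(z<40)&(x<-90)&(x>-125);print("flange x",np.percentile(x[m],[5,50,95]).round(1))
for v in(175,190,210,230,250):  # apron edge by depth
    m=(z[v]>33)&(x[v]>-15)&(x[v]<20)&(z[v]<42);print(v,x[v][m].min().round(1))
t=load("top8");big(t,140,80,440,290,2.6,"t8")
E
```

```text
flangeRL [-108.6   53.9]
plateL [-59.4  53.7]
plateL2 [-7.3 53.9]
apL [-0.7 62. ]
deckFL [-128.2   73.7]
deckBack/ridge? [33.8 74. ]
flange x [-109.  -106.8 -105.8]
175 -0.1
190 -0.2
210 -0.3
230 -0.4
250 -0.1
```

View pics/t8.png

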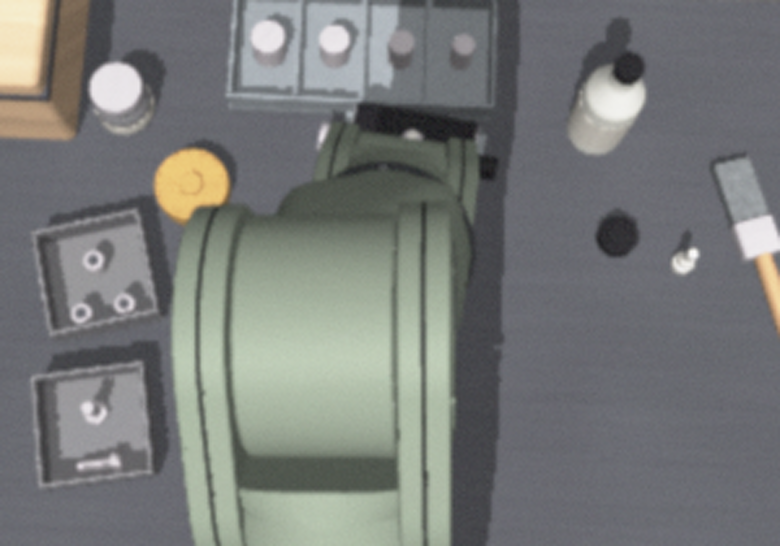

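```bash
python3 -c "
from plant import robot
s=robot.read_state();print(s['force'].round(1),s['width'],s['time_s']);print(robot.close_job())"
```

```text
[-5.7 -0.4 22.7] 10.04377636794854 32.6
the job is handed in; nothing more can be done
None
```

I handed the job in at 32.6 s. The deck was cleared first, and the baffle is under the apron, pressed flat and still held.

- **Bolt and sleeve:** the bolt stands in the bolt bin and the sleeve stands in the sleeve bin; both show in the last top picture.
- **Baffle position:** by the wrist view the front edge is about 21–21.5 mm under the apron. The left margin to the apron is about 8.2 mm against an ideal 8, so it is centred. The two depth fits show the plate level and 3 mm (its own thickness) above the deck.
- **Pad:** I could not see it. With the plate lying flat on the deck, it must be flush. The downward push is about 24 N, well over the 6.5 N it needs.
- **Apron:** its height was unchanged before and after by the wrist view, and no contact force showed while sliding in.
- **Everything else:** the drum, fuel cap, spark plug and brush stand where they were in the last top picture. The bearing was outside that crop and was last seen in place just before the baffle was lowered.

**Disagreements:**
- The scene camera reads about 2 mm low, and it put the apron edge 3–5 mm farther back than the wrist view did. I relied on the wrist view and the deck contact.
- My first centring estimate, taken with the baffle held high, was off by about 2 mm. I corrected it near the deck before sliding in.

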